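# Reset the speed ring of a mixer's dual dial

### The job

The slide box standing on the mixer console crowds its two-part dial: lift it by its handle and set it down gently, upright and wholly on the black rubber mat. Then turn only the wide outer ring of the dial until its raised pointer lines up with the index tab on the panel, gripping it with no more than about 40 N and leaving the small inner knob exactly as it is set. Do not push the beaker, the bottle or the wire rack about, and let go when done.

Things in the scene. Friction and masses are not known exactly. Their poses are not given: they have to be found in the camera images.
- console: Mixer console, fixed: white box 200 x 220 mm, flat aluminium top panel 75 mm above the bench. Origin: on the bench right under the dial axis; z up. In its own frame the box covers x -85 to +115 mm, y -130 to +90 mm.
- cup_top (a point): Middle of the top of the black rubber mixing cup, fixed on the panel: 52 mm across (54 at its foot), 45 mm high above the panel, its axis 78 mm from the dial axis, 20 degrees counterclockwise of the console's +x. Only 21 mm lie between it and the outer ring: no room for a finger to stand or sweep there.
- ring (a joint): Angle (rad) of the outer ring of the dial, counterclockwise from above positive; at 0 its pointer points along the console's +x. The ring: ribbed black plastic disc, 60 mm diameter, its side 4 to 26 mm above the panel. No stops within 5 rad of the start either way; steady friction about 0.1 N m; stays where left.
- ring_center (a point): Point on the dial axis, 15 mm above the panel (90 mm above the bench), at mid height of the outer ring's side; its x axis is the pointer's direction.
- ring_pointer (a point): Top of the pointer: a white raised rib, 16 mm long, 7 mm wide, on the top face of the outer ring; this point is 24 mm from the dial axis and 28 mm above the panel.
- inner (a joint): Angle (rad) of the inner knob, same sense and zero as the ring. It must keep its starting value.
- inner_mark (a point): End of the black line on top of the inner knob, 10 mm from the dial axis. The inner knob is a plain aluminium cylinder 24 mm in diameter that rises through the ring, on the same axis, to 51 mm above the panel; it is very easily turned.
- index: Index tab: a fixed black block 14 mm long, 10 mm wide, 3 mm thick lying on the panel just outside the ring. Origin: on the dial axis at the panel; its x axis points from the dial axis to the tab, which covers 35 to 49 mm from the axis. The pointer must point along this x axis.
- slide_box: Closed grey plastic slide box, 100 mm (own x) x 60 mm (own y) x 45 mm, about 0.25 kg, loose, at first on the console panel close beside the dial. Origin: centre of the underside, z up. A bar handle over the middle of the lid, along own x: 70 mm long, 14 mm wide, from 65 to 75 mm above the underside, on two posts 30 mm either side of the middle.
- mat: Black rubber mat, fixed, 200 x 200 mm, 3 mm thick. Origin: centre of its underside; z up. The beaker stands on its own +y half.
- beaker: Glass beaker, loose, 64 mm across, 88 mm high, on the mat. Origin: centre of the underside.
- bottle: Amber bottle with cap, loose, 60 mm across, 135 mm high, on the bench beside the console on its own +y side. Origin: centre of the underside.
- tube_rack: Empty wire tube rack, loose, 75 x 115 x 68 mm high, on the bench beyond the work. Origin: centre of the underside.
There are look-alikes about, which are no part of the job. Leave any blue or red look-alike of the slide_box alone.

How it is judged:
By the outcome, as a careful person would: the job done as asked, in the order asked, and still so for the second after the job is handed in, with the robot touching nothing.
It also fails if it takes over 72 s, if anything falls off the work surface, if the arm or the gripper's body presses on something with over 40 N, if the wrist force passes 120 N, or if a joint passes its speed limit or range.

### The arm

A 7-joint arm with a two-finger parallel gripper is mounted at the origin on the work surface. World frame = base frame: x ahead of the robot, y to its left, z up, the work surface at z = 0. Lengths are in m, angles in rad, forces in N, time in s.
With the tool pointing down it reaches from about 0.35 to 0.9 m from the base axis. Payload 8.1 kg.
Tool frame: the origin (TCP) lies between the finger pads; the fingertips stand 17 mm ahead of it and the grasp point (between the pads) lies 2 mm behind it; z points along the fingers, y is the line along which they close (so a half turn about z gives the same grasp; the last joint's range is limited). The gripper opens to 92 mm and grips with 3 to 60 N. Pads are 19 mm wide; open, the fingers measure 130 mm over their backs; the gripper's body (75 mm by 190 mm) begins 47 mm behind the grasp point.
Start: joints at [-1.451, 0.434, 0.025, 1.573, -0.012, 1.134, -0.075], TCP at [0.138, 0.61, 0.244] pointing down, gripper open.
Joint ranges: [-2.62, 2.62], [-0.44, 2.09], [-1.27, 1.32], [0.08, 2.57], [-1.32, 4.46], [0.12, 2], [-2.74, 2.74]. Speed limits (rad/s): [2.22, 2.22, 3.01, 3.01, 3.14, 3.14, 3.14].

### API

Orientations are given as a rotation vector (axis times angle).
In Python, from cell import observe, get_image, calibration, sign_off, look_for, regions_of, landmark_of gives the robot as it stands.
- The arm moves only by the tool jog_arm, never from a script. Its argument "plan" is a list of rows, each an object with "offset": the shift along the tool's x, y, z normalised to -1 to 1, where 1 is 0.15 m, a list of three; "twist": the turn, a rotation vector about the tool's x, y, z normalised to -1 to 1, where 1 is 2 pi rad, a list of three; "fingers": the gripper command: -1 is shut, 1 is fully open, values between are in proportion. In form: [{"offset": [x, y, z], "twist": [ax, ay, az], "fingers": fingers}, ...]. A call has 1 to 20 rows; each row is the pose to reach, as a shift and turn from the pose commanded when the call began, along the tool's axes at that moment, turning the shorter way round; what a row does not reach only later rows make up. A row lasts 1/8 s, in which the tool goes at most 62.5 mm and 10.7 degrees, less where a joint would pass 70% of its speed; a pose out of reach is approached as far as the arm can. A call with a number of a shift or a turn outside -1 to 1 is refused whole. A call with a gripper value outside its range is refused whole. The fingers move at their own pace and stop on an object; "newtons" is the grip in N (left out, the last holds). Time passes only in rows, so rows that repeat a pose let the fingers close. It gives the time, the measured TCP pose, the force, the opening and the grip force at its end, in the units of the state.
- observe(): the state, without advancing time (a new reading comes with each control period).
- get_image(name): name is "side" or "top" or "wrist"; returns the picture (400x640x3 uint8, red, green, blue); there is no depth.
- calibration(name): a dict with "fov_y" (degrees; the focal length in pixels is half the picture's height over the tangent of half this angle, whatever the lens; pixels are square), "cx", "cy" (the principal point, pixels), "position" and "attitude" of the camera in the world. Camera axes: x right, y down, z forward; pixel columns grow to the right and rows downward; lengths in m; the calibration is good to about 2 mm. The wrist camera is an equidistant fisheye: a pixel r from the principal point sees the ray r / f radians off the axis. A picture is of the moment at which its call begins: read the wrist's pose just before it. calibration takes no time and is no camera call; for the wrist camera it gives the pose at the moment of the call.
- sign_off(): hands the job in; it is judged then, once.
Trained networks look in the newest picture that a camera, given by its name, has taken for a name from the list of things; names that differ only in an ending like _2 or _b are one class to them, and where a whole thing is asked for, a point or a joint stands for the part that bears it (a point fixed in the world has none). Each returns a list of dicts, best first, with "conf" (0 to 1); they miss things now and then, are a little off and sometimes report something else, mostly with a low value. They report only what shows in the picture. A call takes as long as a camera call. They do not tell look-alikes from the thing itself.
- look_for(thing, camera): "box" ([left, top, width, height] as shares, 0 to 1, of the picture: columns of its width, rows of its height, round what is visible of it).
- regions_of(thing, camera): "region" (400x640 bool, what is visible of it) and "box" ([left, top, width, height] as shares, 0 to 1, of the picture: columns of its width, rows of its height, round what is visible of it).
- landmark_of(thing, camera): "at" ([row, column] as shares, 0 to 1, of the picture: columns of its width, rows of its height: a listed point, or the origin of a listed thing).
The state is a dict: "clock": time; "joints": joint angles; "dq": joint speeds; "joint_efforts": joint torques, N m; "position": TCP position; "ee_rot": TCP orientation; "force": force on the tool from outside, world axes, zero at the start; "ft_torque": the same for the moment, N m; "width": opening from 0.0 (shut) to 1.0 (fully open); "gripper_force": force on a finger pad.
Only numpy, scipy, OpenCV 4.12 (cv2) and the standard library are available. Lean on these libraries where they do the work, as an engineer would, in place of code of your own. Each camera call takes 0.05 s, during which the arm holds its last target. There are 200 camera calls.

## Working session

There is one attempt and no reset: what is moved stays moved. The work goes in short steps, Python scripts to look and compute and a tool call to move; the robot and the scene stay as the last step left them, time stands still between calls to the robot, and variables do not carry over. Pictures are saved under pics/ and viewed, at most 10 in all, crops included, and the job is handed in when it is done.

Besides the shell and the picture viewer there is one more tool, called after "Call:" by a JSON object that holds its "api" and its "payload", one argument or row to a line. jog_arm: Moves the arm, as the interface text tells. Scaled input: -1 to 1 covers 0.15 m each way for a shift and 2 pi rad each way for a turn. Its arguments: {"type":"object","properties":{"plan":{"type":"array","items":{"type":"object","properties":{"offset":{"type":"array","items":{"type":"number","minimum":-1,"maximum":1}},"twist":{"type":"array","items":{"type":"number","minimum":-1,"maximum":1}},"fingers":{"type":"number"}}}},"newtons":{"type":"number"}},"required":["plan"]}

```bash
mkdir -p pics; cat > h.py <<'E'
import numpy as np, cv2
from scipy.spatial.transform import Rotation as R
from cell import *
def rot(a):
    a=np.array(a,float)
    return a if a.shape==(3,3) else (R.from_rotvec(a).as_matrix() if a.size==3 else R.from_quat(a).as_matrix())
def ray(c,u,v):
    f=200/np.tan(np.radians(c['fov_y'])/2); x=(u-c['cx'])/f; y=(v-c['cy'])/f
    if c.get('fish'):
        r=np.hypot(x,y); d=np.array([x/r*np.sin(r),y/r*np.sin(r),np.cos(r)]) if r>1e-9 else np.array([0,0,1.])
    else: d=np.array([x,y,1.])
    return np.array(c['position']),rot(c['attitude'])@d
def atz(c,u,v,z):
    p,d=ray(c,u,v); return p+d*(z-p[2])/d[2]
def proj(c,P):
    f=200/np.tan(np.radians(c['fov_y'])/2); q=rot(c['attitude']).T@(np.array(P)-np.array(c['position']))
    if c.get('fish'):
        r=np.hypot(q[0],q[1]); t=np.arctan2(r,q[2]); s=f*t/r
        return c['cx']+s*q[0],c['cy']+s*q[1]
    return c['cx']+f*q[0]/q[2],c['cy']+f*q[1]/q[2]
def cal(n):
    c=dict(calibration(n)); c['fish']=(n=='wrist'); return c
def save(n,im): cv2.imwrite('pics/'+n+'.png',im[:,:,::-1])
E
python3 - <<'E'
from h import *
np.set_printoptions(precision=3,suppress=True)
o=observe(); print(o)
Z=dict(console=0,cup_top=.12,ring_center=.09,ring_pointer=.103,inner_mark=.126,index=.075,slide_box=.075,mat=0,beaker=.003,bottle=0,tube_rack=0)
ims=[]
for n in ['top','side','wrist']:
    c=cal(n); print(n,c); im=get_image(n); save(n+'0',im); ims.append(im)
    for t,z in Z.items():
        for l in landmark_of(t,n)[:3]:
            v,u=l['at'][0]*400,l['at'][1]*640
            print(n,t,round(l['conf'],2),round(u),round(v),atz(c,u,v,z))
E
```

```text
{'clock': 0.0, 'joints': array([-1.451,  0.435,  0.025,  1.574, -0.012,  1.134, -0.075]), 'dq': array([-0.001, -0.001,  0.001,  0.001,  0.001, -0.001, -0.001]), 'joint_efforts': array([ -0.001, -66.785,   0.984, -31.445,  -0.061,   0.043,   0.   ]), 'position': array([0.138, 0.609, 0.243]), 'ee_rot': array([-0.349, -3.122,  0.003]), 'force': array([ 0.458,  0.215, -0.19 ]), 'ft_torque': array([-0.005,  0.02 ,  0.018]), 'gripper_force': 0.0, 'width': 0.9987707812666184}
top {'fov_y': 49.820710679919216, 'cx': 314.90141171250156, 'cy': 200.63262772746057, 'position': array([0.457, 0.015, 0.989]), 'attitude': array([-2.175,  2.137, -0.147]), 'fish': False}
top console 0.89 220 219 [0.541 0.228 0.   ]
top ring_center 0.64 209 214 [0.543 0.234 0.09 ]
top ring_pointer 0.82 210 205 [0.561 0.228 0.103]
top inner_mark 0.53 204 211 [0.546 0.236 0.126]
top index 0.51 209 206 [0.561 0.238 0.075]
top slide_box 0.74 266 303 [0.362 0.109 0.075]
top slide_box 0.72 257 207 [0.561 0.136 0.075]
top slide_box 0.59 261 112 [0.772 0.134 0.075]
top mat 0.7 409 211 [ 0.566 -0.207  0.   ]
top bottle 0.66 164
[... 368 characters left out ...]
top 0.97 252 263 [0.616 0.257 0.12 ]
side ring_center 0.92 300 270 [0.543 0.224 0.09 ]
side ring_pointer 0.83 289 265 [0.561 0.229 0.103]
side slide_box 0.66 312 231 [0.56  0.13  0.075]
side slide_box 0.65 411 279 [0.356 0.155 0.075]
side mat 0.67 362 148 [ 0.565 -0.198  0.   ]
side beaker 0.92 386 162 [ 0.494 -0.171  0.003]
side beaker 0.28 288 364 [0.507 0.355 0.003]
side tube_rack 0.78 253 175 [ 0.777 -0.007  0.   ]
wrist {'fov_y': 65.70646984690485, 'cx': 321.53819285395986, 'cy': 198.18026324726537, 'position': array([0.066, 0.626, 0.384]), 'attitude': array([2.272, 1.815, 0.257]), 'fish': True}
wrist mat 0.46 77 386 [ 0.551 -0.174  0.   ]
wrist beaker 0.61 64 371 [ 0.49  -0.179  0.003]
```

```bash
ls pics
```

```text
side0.png
top0.png
wrist0.png
```

View pics/top0.png

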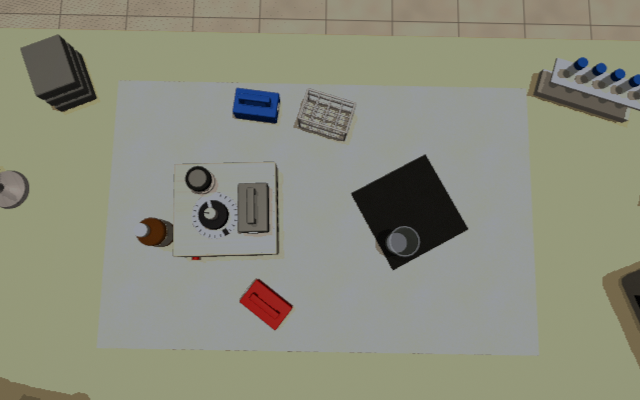

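View pics/side0.png

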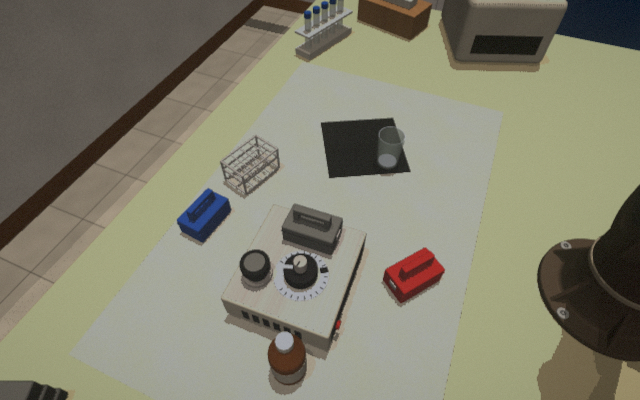

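The top view shows the grey box at about (253,207), the dial at (212,215), the tab at (226,232) and the mat centred at (410,212), with the beaker on its lower part. The side view agrees with this.

```bash
cat >> h.py <<'E'
np.set_printoptions(precision=4,suppress=True)
def down(yaw_y):
    "tool down, its y axis (closing) at world angle yaw_y"
    y=np.array([np.cos(yaw_y),np.sin(yaw_y),0]); z=np.array([0,0,-1.]); return np.c_[np.cross(y,z),y,z]
def go(P,yaw_y,o=None,A=None):
    "print normalised offset/twist; picks nearer half turn"
    o=o or observe(); A=rot(o['ee_rot'])
    best=min((R.from_matrix(A.T@down(yaw_y+k)).as_rotvec() for k in (0,np.pi)),key=np.linalg.norm)
    d=A.T@(np.array(P)-o['position'])
    print('offset',d/.15,'twist',best/(2*np.pi),'rows',np.linalg.norm(d)/.0625,np.degrees(np.linalg.norm(best))/10.7)
def quad(m):
    c=max(cv2.findContours(m.astype(np.uint8),0,2)[0],key=cv2.contourArea)
    return cv2.boxPoints(cv2.minAreaRect(c)),c
E
python3 - <<'E'
from h import *
c=cal('top'); o=observe(); print(rot(o['ee_rot']))
for t,z in (('mat',.003),('slide_box',.12)):
    rs=regions_of(t,'top')
    for r in rs[:3]:
        q,_=quad(r['region']); P=np.array([atz(c,u,v,z)[:2] for u,v in q]); e=np.diff(P,axis=0)
        print(t,r['conf'],q.tolist(),P.tolist(),'mid',P.mean(0),'len',np.linalg.norm(e,axis=1),'ang',np.degrees(np.arctan2(e[:,1],e[:,0])))
for p in [(250,188),(251,223),(200,180),(226,232)]: print(p,atz(c,*p,.15)[:2],atz(c,*p,.12)[:2],atz(c,*p,.078)[:2])
go([.56,.133,.28],np.pi/2)
E
```

```text
[[-0.9753  0.221   0.    ]
 [ 0.221   0.9753  0.0001]
 [ 0.      0.0001 -1.    ]]
mat 0.88 [[349.35028076171875, 192.80889892578125], [425.57958984375, 151.22927856445312], [468.0, 229.0], [391.77069091796875, 270.5796203613281]] [[0.6065299838743085, -0.06820242733079514], [0.7085775572440123, -0.2467178681040917], [0.5274800345696536, -0.34125495969206804], [0.43020437747931284, -0.1655126769828488]] mid [ 0.5682 -0.2054] len [0.2056 0.2043 0.2009] ang [ -60.2457 -152.4344  118.9651]
slide_box 0.96 [[237.0, 183.0], [268.0, 183.0], [268.0, 233.0], [237.0, 233.0]] [[0.6048701704371727, 0.17168447434676978], [0.6060316036481909, 0.10833632770542417], [0.5038941968047502, 0.10512125726052907], [0.5027958715205513, 0.1675125511592872]] mid [0.5544 0.1382] len [0.0634 0.1022 0.0624] ang [ -88.9496 -178.197    91.0085]
slide_box 0.88 [[230.5771026611328, 117.22210693359375], [235.53652954101562, 86.4736328125], [280.7789306640625, 93.77079772949219], [275.8194885253906, 124.51927185058594]] [[0.743770514870127, 0.1907600171964961], [0.8110073386256529, 0.18319241425560065], [0.79685280597
[... 226 characters left out ...]
76.0491638183594], [294.245849609375, 306.7049255371094], [274.0819091796875, 330.9016418457031]] [[0.37029662717434303, 0.16151501353077816], [0.41804448756311074, 0.12337890607859743], [0.3597047689479538, 0.048841402925640924], [0.3127941465542008, 0.08720462414426439]] mid [0.3652 0.1052] len [0.0611 0.0947 0.0606] ang [ -38.6143 -128.0499  140.7239]
(250, 188) [0.5902 0.1403] [0.595  0.1447] [0.6017 0.151 ]
(251, 223) [0.5212 0.1358] [0.5235 0.1401] [0.5267 0.1461]
(200, 180) [0.6044 0.2395] [0.6097 0.2475] [0.6171 0.2588]
(226, 232) [0.5028 0.1837] [0.5044 0.1897] [0.5067 0.1982]
offset [-3.4453 -2.4768 -0.2418] twist [ 0.      0.     -0.0355] rows 10.200258381530764 1.1934962235046176
```

Call:
{"api": "jog_arm", "payload": {
  "plan": [
    {"offset": [-0.35, -0.25, -0.1], "twist": [0, 0, -0.015], "fingers": 1},
    {"offset": [-0.7, -0.5, -0.24], "twist": [0, 0, -0.0355], "fingers": 0.5},
    {"offset": [-1, -0.72, -0.24], "twist": [0, 0, -0.0355], "fingers": 0}
  ]
}}

```text
clock: 2.28
position: [0.2606, 0.4719, 0.2811]
ee_rot: [-0.004, 3.14, 0.004]
force: [1.0, 0.6, -0.1]
width: 0.83
gripper_force: 0.0
```

Call:
{"api": "jog_arm", "payload": {
  "plan": [
    {"offset": [-0.3, -0.3, 0], "twist": [0, 0, 0], "fingers": 0},
    {"offset": [-0.6, -0.6, 0], "twist": [0, 0, 0], "fingers": 0},
    {"offset": [-0.9, -0.9, 0], "twist": [0, 0, 0], "fingers": 0},
    {"offset": [-0.9, -0.9, 0], "twist": [0, 0, 0], "fingers": 0}
  ]
}}

```text
clock: 2.78
position: [0.398, 0.3332, 0.28]
ee_rot: [0.013, 3.14, -0.002]
force: [0.5, 0.6, -0.3]
width: 0.499
gripper_force: 0.0
```

Call:
{"api": "jog_arm", "payload": {
  "plan": [
    {"offset": [-0.3, -0.3, 0], "twist": [0, 0, 0], "fingers": 0},
    {"offset": [-0.6, -0.6, 0], "twist": [0, 0, 0], "fingers": 0},
    {"offset": [-0.9, -0.9, 0], "twist": [0, 0, 0], "fingers": 0},
    {"offset": [-0.9, -0.9, 0], "twist": [0, 0, 0], "fingers": 0}
  ]
}}

```text
clock: 3.28
position: [0.532, 0.1985, 0.2796]
ee_rot: [0.011, 3.14, -0.003]
force: [-1.0, 0.2, -0.1]
width: 0.498
gripper_force: 0.0
```

```bash
python3 - <<'E'
from h import *
go([.5565,.137,.28],np.radians(92)); print(observe()['clock'])
E
```

```text
offset [-0.166  -0.4091 -0.0017] twist [-0.0003  0.0002 -0.0067] rows 1.0596713805981302 0.22429361425452357
3.275
```

Call:
{"api": "jog_arm", "payload": {
  "plan": [
    {"offset": [-0.166, -0.41, 0], "twist": [0, 0, -0.0067], "fingers": -0.2},
    {"offset": [-0.166, -0.41, 0], "twist": [0, 0, -0.0067], "fingers": -0.2},
    {"offset": [-0.166, -0.41, 0], "twist": [0, 0, -0.0067], "fingers": -0.2}
  ]
}}

```text
clock: 3.65
position: [0.5537, 0.1423, 0.2796]
ee_rot: [0.067, -3.14, -0.001]
force: [-1.1, 0.6, 0.2]
width: 0.398
gripper_force: 0.0
```

```bash
python3 - <<'E'
from h import *
o=observe(); print(o['position'],o['ee_rot'],o['width'])
c=cal('wrist'); im=get_image('wrist'); save('w1',cv2.resize(im,(800,500)))
Z=dict(cup_top=.12,ring_center=.09,ring_pointer=.103,inner_mark=.126,index=.075,slide_box=.075)
for t,z in Z.items():
    for l in landmark_of(t,'wrist')[:2]:
        v,u=l['at'][0]*400,l['at'][1]*640; print(t,round(l['conf'],2),round(u),round(v),atz(c,u,v,z))
print('handle proj',proj(c,[.5565,.137,.15]))
E
```

```text
[0.5537 0.1423 0.2796] [ 0.0665 -3.1404 -0.0013] 0.3981200160679516
cup_top 0.86 420 243 [0.613  0.2527 0.12  ]
ring_center 0.6 394 172 [0.5416 0.2209 0.09  ]
ring_pointer 0.71 402 196 [0.5655 0.23   0.103 ]
inner_mark 0.42 469 144 [0.5008 0.2909 0.126 ]
slide_box 0.86 318 181 [0.5592 0.1378 0.075 ]
slide_box 0.84 321 316 [0.748 0.149 0.075]
handle proj (np.float64(316.51224063311724), np.float64(196.68445967348032))
```

View pics/w1.png

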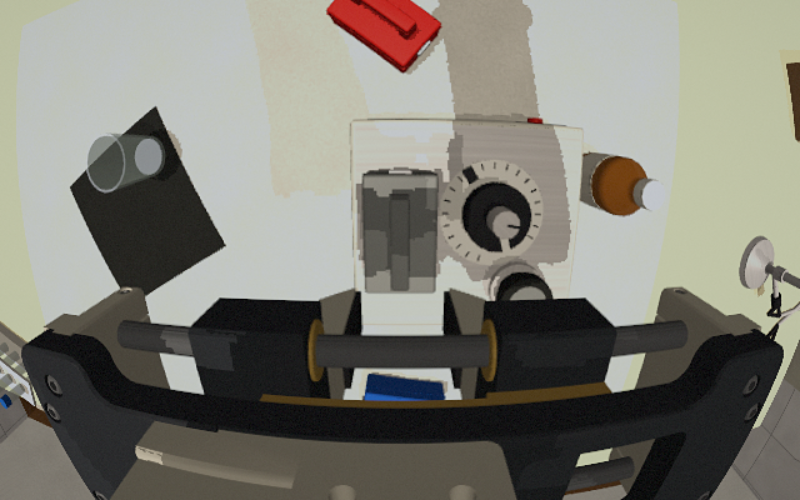

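The wrist view shows the handle from (400,195) to (400,290), the tab at (471,173), and the pointer at (505,243), pointing toward the cup.

```bash
python3 - <<'E'
from h import *
o=observe(); c=cal('wrist'); print(o['position'],o['ee_rot'],o['dq'])
a=atz(c,320.5,195/1.25,.15);b=atz(c,320.5,290/1.25,.15); print('handle',a,b,(a+b)/2)
im=get_image('wrist'); x=cv2.resize(im[110:250,340:460],(720,840)[::1],interpolation=cv2.INTER_CUBIC)
save('ring1',cv2.resize(im[120:240,280:450],None,fx=4.5,fy=4.5,interpolation=cv2.INTER_CUBIC))
go([.558,.138,.16],np.radians(92))
E
```

```text
[0.5539 0.1421 0.2797] [ 0.0686 -3.1408 -0.0004] [ 0.0062  0.0026  0.0067  0.0014 -0.0006 -0.0006  0.0015]
handle [0.5195 0.1388 0.15  ] [0.5911 0.1418 0.15  ] [0.5553 0.1403 0.15  ]
offset [-0.0257 -0.0268  0.7978] twist [0.     0.     0.0013] rows 1.9167559797039375 0.04501660268704025
```

View pics/ring1.png

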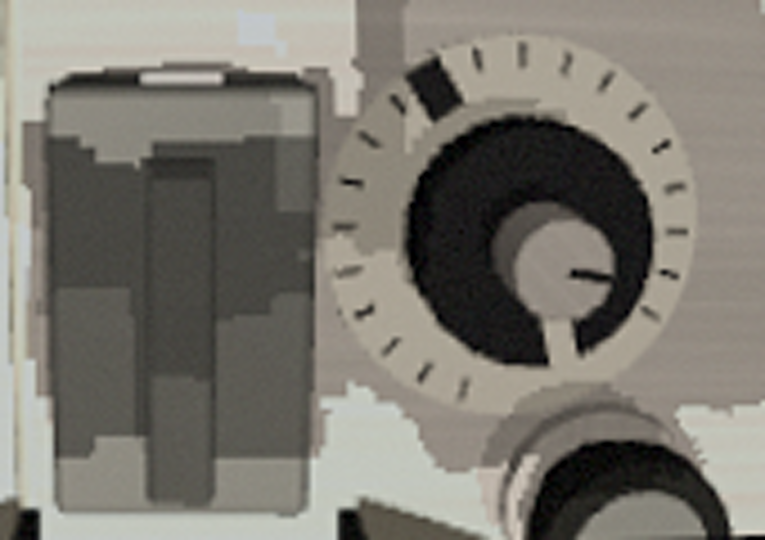

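Call:
{"api": "jog_arm", "payload": {
  "plan": [
    {"offset": [-0.014, -0.02, 0.35], "twist": [0, 0, 0], "fingers": -0.2},
    {"offset": [-0.014, -0.02, 0.65], "twist": [0, 0, 0], "fingers": -0.2},
    {"offset": [-0.014, -0.02, 0.8], "twist": [0, 0, 0], "fingers": -0.2},
    {"offset": [-0.014, -0.02, 0.86], "twist": [0, 0, 0], "fingers": -0.2},
    {"offset": [-0.014, -0.02, 0.895], "twist": [0, 0, 0], "fingers": -0.2},
    {"offset": [-0.014, -0.02, 0.895], "twist": [0, 0, 0], "fingers": -0.2},
    {"offset": [-0.014, -0.02, 0.895], "twist": [0, 0, 0], "fingers": -0.2}
  ],
  "newtons": 25
}}

```text
clock: 4.92
position: [0.557, 0.1384, 0.1463]
ee_rot: [-0.066, 3.139, 0.001]
force: [-0.3, -0.6, -0.6]
width: 0.403
gripper_force: 0.0
```

Call:
{"api": "jog_arm", "payload": {
  "plan": [
    {"offset": [0, 0, 0], "twist": [0, 0, 0], "fingers": -0.5},
    {"offset": [0, 0, 0], "twist": [0, 0, 0], "fingers": -0.6},
    {"offset": [0, 0, 0], "twist": [0, 0, 0], "fingers": -1},
    {"offset": [0, 0, 0], "twist": [0, 0, 0], "fingers": -1},
    {"offset": [0, 0, 0], "twist": [0, 0, 0], "fingers": -1},
    {"offset": [0, 0, 0], "twist": [0, 0, 0], "fingers": -1},
    {"offset": [0, 0, 0], "twist": [0, 0, 0], "fingers": -1}
  ],
  "newtons": 25
}}

```text
clock: 5.8
position: [0.5564, 0.1384, 0.1454]
ee_rot: [-0.067, 3.141, 0.0]
force: [-1.2, 0.9, 0.1]
width: 0.151
gripper_force: 25.0
```

Call:
{"api": "jog_arm", "payload": {
  "plan": [
    {"offset": [0, 0, -0.05], "twist": [0, 0, 0], "fingers": -1},
    {"offset": [0, 0, -0.15], "twist": [0, 0, 0], "fingers": -1},
    {"offset": [0, 0, -0.35], "twist": [0, 0, 0], "fingers": -1},
    {"offset": [0, 0, -0.55], "twist": [0, 0, 0], "fingers": -1},
    {"offset": [0, 0, -0.75], "twist": [0, 0, 0], "fingers": -1},
    {"offset": [0, 0, -0.85], "twist": [0, 0, 0], "fingers": -1},
    {"offset": [0, 0, -0.85], "twist": [0, 0, 0], "fingers": -1}
  ]
}}

```text
clock: 6.68
position: [0.5568, 0.1383, 0.2739]
ee_rot: [-0.066, 3.139, 0.001]
force: [-0.0, 0.2, -2.3]
width: 0.152
gripper_force: 25.0
```

```bash
python3 - <<'E'
from h import *
o=observe(); print(o['force'],o['width'],o['gripper_force'])
go([.602,-.236,.27],np.radians(118.5))
E
```

```text
[-0.0171  0.1774 -2.2529] 0.15200785856974844 24.99957025051117
offset [-0.1956 -2.5055  0.0248] twist [ 0.      0.0003 -0.0725] rows 6.031796971407691 2.4379260851840234
```

Call:
{"api": "jog_arm", "payload": {
  "plan": [
    {"offset": [-0.01, -0.1, 0], "twist": [0, 0, 0], "fingers": -1},
    {"offset": [-0.03, -0.3, 0], "twist": [0, 0, 0], "fingers": -1},
    {"offset": [-0.06, -0.55, 0], "twist": [0, 0, 0], "fingers": -1},
    {"offset": [-0.08, -0.8, 0], "twist": [0, 0, 0], "fingers": -1},
    {"offset": [-0.1, -1, 0], "twist": [0, 0, 0], "fingers": -1}
  ]
}}

```text
clock: 7.3
position: [0.577, -0.0142, 0.2716]
ee_rot: [0.063, -3.139, 0.002]
force: [0.8, -0.2, -2.3]
width: 0.149
gripper_force: 25.0
```

Call:
{"api": "jog_arm", "payload": {
  "plan": [
    {"offset": [-0.02, -0.25, 0], "twist": [0, 0, -0.01], "fingers": -1},
    {"offset": [-0.05, -0.5, 0], "twist": [0, 0, -0.025], "fingers": -1},
    {"offset": [-0.07, -0.75, 0], "twist": [0, 0, -0.045], "fingers": -1},
    {"offset": [-0.1, -0.95, 0], "twist": [0, 0, -0.065], "fingers": -1},
    {"offset": [-0.1, -1, 0], "twist": [0, 0, -0.0725], "fingers": -1},
    {"offset": [-0.1, -1, 0], "twist": [0, 0, -0.0725], "fingers": -1}
  ]
}}

```text
clock: 8.05
position: [0.5979, -0.1623, 0.2715]
ee_rot: [0.769, -3.044, -0.0]
force: [-0.1, -0.5, -1.6]
width: 0.147
gripper_force: 25.0
```

```bash
python3 - <<'E'
from h import *
go([.602,-.236,.18],np.radians(118.5))
E
```

```text
offset [ 0.2081 -0.4459  0.61  ] twist [ 0.0001 -0.0004 -0.0004] rows 1.8810661530106392 0.019617479740455277
```

Move over first, then down and look.

Call:
{"api": "jog_arm", "payload": {
  "plan": [
    {"offset": [0.1, -0.22, 0], "twist": [0, 0, 0], "fingers": -1},
    {"offset": [0.208, -0.446, 0.1], "twist": [0, 0, 0], "fingers": -1},
    {"offset": [0.208, -0.446, 0.35], "twist": [0, 0, 0], "fingers": -1},
    {"offset": [0.208, -0.446, 0.61], "twist": [0, 0, 0], "fingers": -1},
    {"offset": [0.208, -0.446, 0.85], "twist": [0, 0, 0], "fingers": -1},
    {"offset": [0.208, -0.446, 0.98], "twist": [0, 0, 0], "fingers": -1},
    {"offset": [0.208, -0.446, 0.98], "twist": [0, 0, 0], "fingers": -1},
    {"offset": [0.208, -0.446, 0.98], "twist": [0, 0, 0], "fingers": -1}
  ]
}}

```text
clock: 9.05
position: [0.604, -0.2339, 0.1266]
ee_rot: [-0.774, 3.044, -0.001]
force: [0.5, 0.3, -0.5]
width: 0.146
gripper_force: 25.0
```

```bash
python3 - <<'E'
from h import *
o=observe();print(o['position'])
save('w2',cv2.resize(get_image('wrist'),(800,500)))
go([.602,-.236,.08],np.radians(118.5))
E
```

```text
[ 0.604  -0.2339  0.1266]
offset [ 0.0196 -0.0041  0.3132] twist [-0.0002  0.0002  0.    ] rows 0.7531621419854295 0.008730975786731172
```

View pics/w2.png

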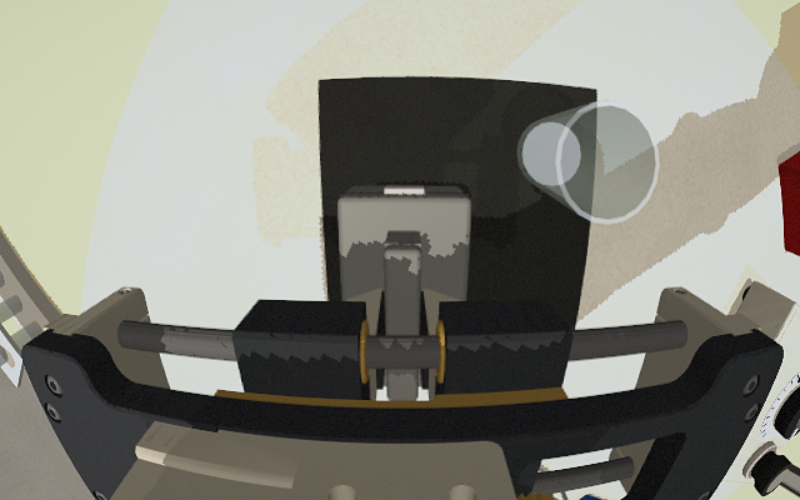

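The box is aligned with the mat, about 20 px inside its left edge, and clear of the beaker at (555,155). Lowering it slowly.

Call:
{"api": "jog_arm", "payload": {
  "plan": [
    {"offset": [0, 0, 0.1], "twist": [0, 0, 0], "fingers": -1},
    {"offset": [0, 0, 0.2], "twist": [0, 0, 0], "fingers": -1},
    {"offset": [0, 0, 0.26], "twist": [0, 0, 0], "fingers": -1},
    {"offset": [0, 0, 0.3], "twist": [0, 0, 0], "fingers": -1},
    {"offset": [0, 0, 0.315], "twist": [0, 0, 0], "fingers": -1},
    {"offset": [0, 0, 0.33], "twist": [0, 0, 0], "fingers": -1},
    {"offset": [0, 0, 0.34], "twist": [0, 0, 0], "fingers": -1},
    {"offset": [0, 0, 0.345], "twist": [0, 0, 0], "fingers": -1},
    {"offset": [0, 0, 0.345], "twist": [0, 0, 0], "fingers": -1},
    {"offset": [0, 0, 0.345], "twist": [0, 0, 0], "fingers": -1}
  ]
}}

```text
clock: 10.35
position: [0.6037, -0.2339, 0.0742]
ee_rot: [-0.774, 3.045, -0.0]
force: [-0.1, 1.1, -1.7]
width: 0.147
gripper_force: 25.0
```

Call:
{"api": "jog_arm", "payload": {
  "plan": [
    {"offset": [0, 0, 0.003], "twist": [0, 0, 0], "fingers": -1},
    {"offset": [0, 0, 0.006], "twist": [0, 0, 0], "fingers": -1},
    {"offset": [0, 0, 0.008], "twist": [0, 0, 0], "fingers": -1},
    {"offset": [0, 0, 0.008], "twist": [0, 0, 0], "fingers": -1}
  ]
}}

```text
clock: 10.85
position: [0.6036, -0.2338, 0.0734]
ee_rot: [-0.774, 3.044, 0.0]
force: [-1.8, 0.3, 5.7]
width: 0.149
gripper_force: 25.0
```

Call:
{"api": "jog_arm", "payload": {
  "plan": [
    {"offset": [0, 0, 0], "twist": [0, 0, 0], "fingers": -0.6},
    {"offset": [0, 0, 0], "twist": [0, 0, 0], "fingers": -0.4},
    {"offset": [0, 0, 0], "twist": [0, 0, 0], "fingers": -0.3},
    {"offset": [0, 0, 0], "twist": [0, 0, 0], "fingers": -0.3},
    {"offset": [0, 0, 0], "twist": [0, 0, 0], "fingers": -0.3},
    {"offset": [0, 0, -0.1], "twist": [0, 0, 0], "fingers": -0.3},
    {"offset": [0, 0, -0.3], "twist": [0, 0, 0], "fingers": -0.3},
    {"offset": [0, 0, -0.65], "twist": [0, 0, 0], "fingers": -0.3},
    {"offset": [0, 0, -1], "twist": [0, 0, 0], "fingers": -0.3}
  ]
}}

```text
clock: 11.98
position: [0.6034, -0.234, 0.2255]
ee_rot: [-0.774, 3.044, -0.001]
force: [0.9, 0.4, 0.1]
width: 0.35
gripper_force: 0.0
```

Call:
{"api": "jog_arm", "payload": {
  "plan": [
    {"offset": [0, 0, -0.2], "twist": [0, 0, 0], "fingers": 1},
    {"offset": [0, 0, -0.45], "twist": [0, 0, 0], "fingers": 1},
    {"offset": [0, 0, -0.45], "twist": [0, 0, 0], "fingers": 1}
  ]
}}

```text
clock: 12.35
position: [0.6049, -0.2348, 0.295]
ee_rot: [-0.772, 3.039, -0.006]
force: [0.2, -0.9, -0.3]
width: 0.63
gripper_force: 0.0
```

```bash
python3 - <<'E'
from h import *
o=observe();print(o['position'])
c=cal('top'); im=get_image('top')
for t,z in (('mat',.003),('slide_box',.048)):
    for r in regions_of(t,'top')[:3]:
        q,_=quad(r['region']); P=np.array([atz(c,u,v,z)[:2] for u,v in q]); print(t,r['conf'],P.tolist())
# dial, in the open top view
cr=im[150:270,150:290]; save('top2',np.vstack([cv2.resize(cr,(700,600),interpolation=cv2.INTER_CUBIC)]))
for t,z in dict(console=0,cup_top=.12,ring_center=.09,ring_pointer=.103,inner_mark=.126,index=.075).items():
    for n in ('top',):
        for l in landmark_of(t,n)[:1]:
            v,u=l['at'][0]*400,l['at'][1]*640; print(n,t,round(l['conf'],2),u,v,atz(c,u,v,z))
E
```

```text
[ 0.6049 -0.2348  0.295 ]
mat 0.59 [[0.6050009827697007, -0.06863476628434753], [0.7068302307970062, -0.24484353546632287], [0.5281716038239938, -0.3392879286860949], [0.43104009597847315, -0.1657502625767275]]
slide_box 0.95 [[0.3641869645989717, 0.175085468738507], [0.41500442837248247, 0.134804708089362], [0.35194322985937704, 0.05365962097864808], [0.30201513243261957, 0.09418848262221757]]
slide_box 0.77 [[0.6282255126863314, -0.17453835169446646], [0.652608364223648, -0.22114622507887896], [0.5628265200437025, -0.26436867401806013], [0.5390476703105099, -0.218170524083551]]
slide_box 0.56 [[0.7674883148661167, 0.20529511767202632], [0.8406064398972928, 0.1975882748668456], [0.8259119760903865, 0.09275609618952826], [0.7530482944326911, 0.10147203467834079]]
top console 0.95 219.77599999999998 221.32 [0.5353 0.2292 0.    ]
top cup_top 0.8 196.60799999999998 176.92000000000002 [0.616  0.2548 0.12  ]
top ring_center 0.78 209.79199999999997 213.39999999999998 [0.5444 0.2314 0.09  ]
top ring_pointer 0.78 208.704 204.8 [0.5609 0.2314 0.103 ]
top inner_mark 0.43 204.992 213.07999999999998 [0.5413 0.2324 0.126 ]
```

View pics/top2.png

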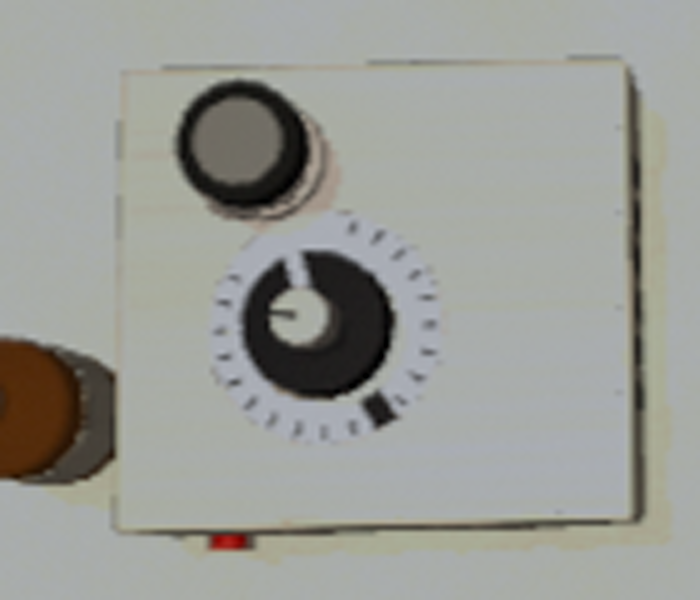

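The box is down and released. In the crop the scale circle is centred at about (326,326), the tab is at (378,411), the pointer at (298,270) and the inner mark near (282,314).

```bash
python3 - <<'E'
from h import *
o=observe(); print('joints',o['joints'])
c=cal('top')
C=lambda x,y:(150+x/5,150+y/5)
T=dict(scale=(326,326,.0755),ringtop=(319,324,.101),tab=(378,411,.078),pt=(298,270,.103),knob=(299,317,.126),mark=(272,313,.126))
W=dict(scale=(512,224,.0755),ringtop=(530,241,.101),tab=(435,88,.078),pt=(560,343,.103),knob=(566,271,.126),mark=(606,276,.126))
w=cal('wrist'); A=rot(o['ee_rot']); Rw=A.T@rot(w['attitude']); tw=A.T@(w['position']-o['position'])
A1=rot([.0686,-3.1408,-.0004]); w1=dict(w); w1['attitude']=A1@Rw; w1['position']=np.array([.5539,.1421,.2797])+A1@tw
for n,cc,D,f in (('top',c,T,C),('wrist',w1,W,lambda x,y:(280+x/4.5,120+y/4.5))):
    P={k:atz(cc,*f(x,y),z) for k,(x,y,z) in D.items()}
    for k in P: print(n,k,P[k][:2])
    ctr=(P['scale']+P['ringtop'])/2
    for k in ('tab','pt'): d=P[k]-P['scale' if k=='tab' else 'ringtop']; print(k,'angle',np.degrees(np.arctan2(d[1],d[0])),'r',np.hypot(d[0],d[1]))
    d=P['mark']-P['knob']; print('mark',np.degrees(np.arctan2(d[1],d[0])))
go([.543,.227,.27],np.radians(150))
E
```

```text
joints [ 0.1049  0.4453  0.2781  1.4618 -0.1247  1.253   2.4649]
top scale [0.5421 0.2232]
top ringtop [0.5405 0.2203]
top tab [0.5063 0.199 ]
top pt [0.5626 0.2296]
top knob [0.5409 0.2227]
top mark [0.5423 0.2336]
tab angle -145.98407834067862 r 0.04327005545799669
pt angle 22.81386985969553 r 0.023979105736674527
mark 82.58477494041132
wrist scale [0.5414 0.2234]
wrist ringtop [0.5406 0.2219]
wrist tab [0.5078 0.2001]
wrist pt [0.5649 0.2316]
wrist knob [0.5421 0.2243]
wrist mark [0.5427 0.2338]
tab angle -145.32698216247135 r 0.04089364557933008
pt angle 21.82042615098843 r 0.026118210127381546
mark 86.26035740339374
offset [-1.1133  2.8913  0.1333] twist [ 0.0002 -0.0001 -0.0874] rows 7.4426519138833545 2.9422127340772395
```

Call:
{"api": "jog_arm", "payload": {
  "plan": [
    {"offset": [-0.13, 0.33, 0], "twist": [0, 0, 0], "fingers": 1},
    {"offset": [-0.26, 0.67, 0], "twist": [0, 0, 0], "fingers": 1},
    {"offset": [-0.37, 0.96, 0], "twist": [0, 0, 0], "fingers": 1}
  ]
}}

```text
clock: 13.18
position: [0.5832, -0.0787, 0.2901]
ee_rot: [0.775, -3.044, -0.001]
force: [0.1, 0.3, -0.5]
width: 1.0
gripper_force: 0.0
```

Call:
{"api": "jog_arm", "payload": {
  "plan": [
    {"offset": [-0.13, 0.33, 0], "twist": [0, 0, 0], "fingers": 1},
    {"offset": [-0.26, 0.67, 0], "twist": [0, 0, 0], "fingers": 1},
    {"offset": [-0.37, 0.96, 0], "twist": [0, 0, 0], "fingers": 1},
    {"offset": [-0.37, 0.96, 0], "twist": [0, 0, 0], "fingers": 1}
  ]
}}

```text
clock: 13.68
position: [0.5627, 0.0772, 0.2901]
ee_rot: [0.785, -3.042, -0.003]
force: [0.3, -0.6, -0.2]
width: 0.997
gripper_force: 0.0
```

```bash
python3 - <<'E'
from h import *
o=observe(); print(o['position'],o['joints'])
go([.5413,.2227,.25],np.radians(153))
c=cal('top'); get_image('top')
for r in regions_of('slide_box','top')[:3]:
    q,_=quad(r['region']); print(r['conf'],np.array([atz(c,u,v,.048)[:2] for u,v in q]).tolist())
E
```

```text
[0.5627 0.0772 0.2901] [-0.3592  0.3052  0.1728  1.6571 -0.058   1.1847  1.9035]
offset [-0.3443  0.9176  0.2694] twist [ 0.0003  0.0001 -0.0946] rows 2.4393868673821393 3.183172548515941
0.69 [[0.6263547870509575, -0.17462542967273859], [0.6615836660947946, -0.23385813561301755], [0.5738602245782266, -0.2821635823681257], [0.5394787357362865, -0.22338216494459673]]
```

Call:
{"api": "jog_arm", "payload": {
  "plan": [
    {"offset": [-0.12, 0.3, 0], "twist": [0, 0, -0.025], "fingers": 1},
    {"offset": [-0.24, 0.6, 0.1], "twist": [0, 0, -0.05], "fingers": 1},
    {"offset": [-0.344, 0.918, 0.27], "twist": [0, 0, -0.075], "fingers": 1},
    {"offset": [-0.344, 0.918, 0.27], "twist": [0, 0, -0.0946], "fingers": 1},
    {"offset": [-0.344, 0.918, 0.27], "twist": [0, 0, -0.0946], "fingers": 1},
    {"offset": [-0.344, 0.918, 0.27], "twist": [0, 0, -0.0946], "fingers": 1}
  ]
}}

```text
clock: 14.52
position: [0.5441, 0.2159, 0.2502]
ee_rot: [-1.624, 2.689, -0.001]
force: [-0.2, 0.3, -0.1]
width: 0.998
gripper_force: 0.0
```

```bash
python3 - <<'E'
from h import *
o=observe(); print(o['position'],o['ee_rot'],o['joints'])
c=cal('wrist'); im=get_image('wrist')
u,v=proj(c,[.5413,.2227,.09]); print(u,v)
u0,v0=int(u)-80,int(v)-60; print('origin',u0,v0)
save('w3',cv2.resize(im[v0:v0+120,u0:u0+160],None,fx=5,fy=5,interpolation=cv2.INTER_CUBIC))
for t,z in dict(cup_top=.12,ring_center=.09,ring_pointer=.103,inner_mark=.126,index=.075).items():
    for l in landmark_of(t,'wrist')[:1]:
        y,x=l['at'][0]*400,l['at'][1]*640; print(t,round(l['conf'],2),x,y,atz(c,x,y,z))
go([.5413,.2227,.098],np.radians(153))
E
```

```text
[0.5441 0.2159 0.2502] [-1.6236  2.689  -0.0012] [-0.4738  0.3652  0.0059  1.6642 -0.0015  1.1117  2.1897]
328.6333273868103 191.63114552344126
origin 248 131
cup_top 0.61 274.88 260.2 [0.6171 0.2528 0.12  ]
ring_center 0.75 326.91200000000003 192.6 [0.5433 0.2228 0.09  ]
ring_pointer 0.81 313.472 213.60000000000002 [0.5634 0.2324 0.103 ]
inner_mark 0.6 329.08799999999997 214.4 [0.5469 0.2329 0.126 ]
offset [-0.0245  0.0286  1.0143] twist [-0.      0.     -0.0014] rows 2.436112586852852 0.04575295425887125
```

View pics/w3.png

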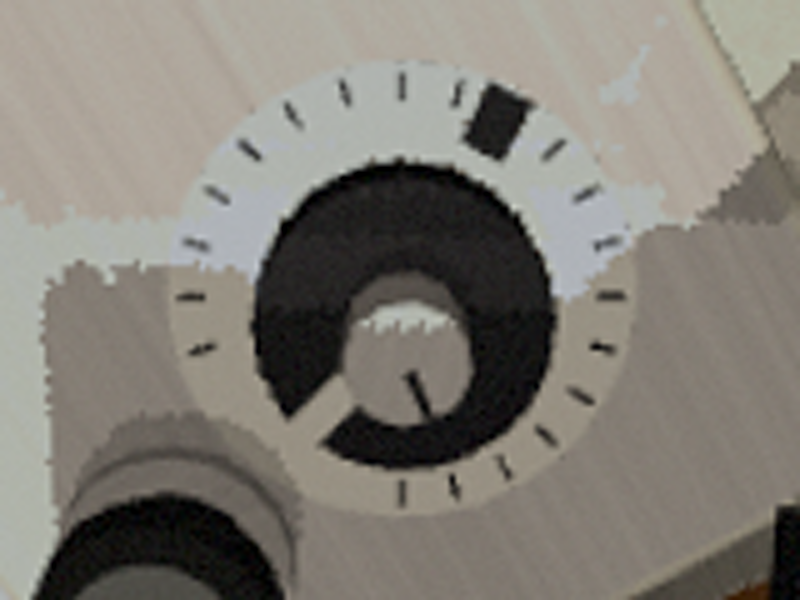

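The ring top is centred at (404,314), the scale circle at (401,288), the tab at (499,121) and the pointer at about (325,410).

```bash
python3 - <<'E'
from h import *
c=cal('wrist')
D=dict(scale=(401.5,288,.0755),ringtop=(404.5,314,.101),tab=(499,121,.078),pt=(325,410,.103),po=(305,430,.103),knob=(408,365,.126),mark=(430,415,.126))
P={k:atz(c,248+x/5,131+y/5,z)[:2] for k,(x,y,z) in D.items()}
for k in P: print(k,P[k])
ctr=(P['scale']+P['ringtop']+P['knob'])/3; print('ctr',ctr)
for a,b in (('tab','scale'),('pt','ringtop'),('po','ringtop'),('mark','knob')):
    for q in (P[b],ctr):
        d=P[a]-q; print(a,np.degrees(np.arctan2(d[1],d[0])),np.hypot(*d))
go([*ctr,.098],np.radians(153))
E
```

```text
scale [0.5407 0.2248]
ringtop [0.5401 0.2236]
tab [0.5068 0.2021]
pt [0.5626 0.2333]
po [0.568  0.2352]
knob [0.5412 0.226 ]
mark [0.5419 0.2362]
ctr [0.5407 0.2248]
tab -146.22984919710157 0.04082598442405875
tab -146.14007054855932 0.040767350297977165
pt 23.261675020916822 0.024488972847043752
pt 21.21985905829887 0.023497644470434752
po 22.427013005311757 0.030238424933604034
po 20.758709254388183 0.029256881372699366
mark 85.69572714453675 0.010282995830215774
mark 83.60998753830724 0.011512535655196611
offset [-0.035   0.0389  1.0143] twist [-0.      0.     -0.0014] rows 2.437664050916294 0.04575295425887125
```

Call:
{"api": "jog_arm", "payload": {
  "plan": [
    {"offset": [-0.035, 0.038, 0.2], "twist": [0, 0, 0], "fingers": 1},
    {"offset": [-0.035, 0.038, 0.5], "twist": [0, 0, 0], "fingers": 1},
    {"offset": [-0.035, 0.038, 0.7], "twist": [0, 0, 0], "fingers": 1},
    {"offset": [-0.035, 0.038, 0.7], "twist": [0, 0, 0], "fingers": 1},
    {"offset": [-0.035, 0.038, 0.7], "twist": [0, 0, 0], "fingers": 1}
  ],
  "newtons": 20
}}

```text
clock: 15.45
position: [0.5413, 0.2253, 0.1462]
ee_rot: [-1.63, 2.684, -0.0]
force: [0.6, -0.4, -0.5]
width: 1.0
gripper_force: 0.0
```

```bash
python3 - <<'E'
from h import *
print(observe()['position'])
go([.541,.2245,.098],np.radians(153))
E
```

```text
[0.5413 0.2253 0.1462]
offset [ 0.0063 -0.0006  0.3216] twist [-0.0002  0.0002 -0.0012] rows 0.7720848218336479 0.04185537592614131
```

Call:
{"api": "jog_arm", "payload": {
  "plan": [
    {"offset": [0.005, 0, 0.12], "twist": [0, 0, 0], "fingers": 1},
    {"offset": [0.005, 0, 0.22], "twist": [0, 0, 0], "fingers": 1},
    {"offset": [0.005, 0, 0.29], "twist": [0, 0, 0], "fingers": 1},
    {"offset": [0.005, 0, 0.32], "twist": [0, 0, 0], "fingers": 0.8},
    {"offset": [0.005, 0, 0.32], "twist": [0, 0, 0], "fingers": 0.6},
    {"offset": [0.005, 0, 0.32], "twist": [0, 0, 0], "fingers": 0.45}
  ],
  "newtons": 15
}}

```text
clock: 16.2
position: [0.5405, 0.2245, 0.0974]
ee_rot: [-1.631, 2.684, -0.0]
force: [-0.0, 0.5, 0.4]
width: 0.751
gripper_force: 0.0
```

Call:
{"api": "jog_arm", "payload": {
  "plan": [
    {"offset": [0, 0, 0], "twist": [0, 0, 0], "fingers": 0.35},
    {"offset": [0, 0, 0], "twist": [0, 0, 0], "fingers": 0.3},
    {"offset": [0, 0, 0], "twist": [0, 0, 0], "fingers": 0.2},
    {"offset": [0, 0, 0], "twist": [0, 0, 0], "fingers": 0.1},
    {"offset": [0, 0, 0], "twist": [0, 0, 0], "fingers": 0.1}
  ],
  "newtons": 15
}}

```text
clock: 16.82
position: [0.541, 0.2242, 0.0973]
ee_rot: [-1.63, 2.684, -0.001]
force: [3.9, -1.4, 2.2]
width: 0.649
gripper_force: 15.0
```

Call:
{"api": "jog_arm", "payload": {
  "plan": [
    {"offset": [0, 0, 0], "twist": [0, 0, 0], "fingers": -1},
    {"offset": [0, 0, 0], "twist": [0, 0, 0], "fingers": -1},
    {"offset": [0, 0, 0], "twist": [0, 0, 0.01], "fingers": -1},
    {"offset": [0, 0, 0], "twist": [0, 0, 0.025], "fingers": -1},
    {"offset": [0, 0, 0], "twist": [0, 0, 0.042], "fingers": -1}
  ],
  "newtons": 25
}}

```text
clock: 17.45
position: [0.5407, 0.2244, 0.0973]
ee_rot: [-1.259, 2.877, -0.0]
force: [3.4, -1.6, 3.1]
width: 0.646
gripper_force: 25.0
```

Call:
{"api": "jog_arm", "payload": {
  "plan": [
    {"offset": [0, 0, 0], "twist": [0, 0, 0.018], "fingers": -1},
    {"offset": [0, 0, 0], "twist": [0, 0, 0.036], "fingers": -1},
    {"offset": [0, 0, 0], "twist": [0, 0, 0.054], "fingers": -1},
    {"offset": [0, 0, 0], "twist": [0, 0, 0.072], "fingers": -1},
    {"offset": [0, 0, 0], "twist": [0, 0, 0.09], "fingers": -1},
    {"offset": [0, 0, 0], "twist": [0, 0, 0.108], "fingers": -1},
    {"offset": [0, 0, 0], "twist": [0, 0, 0.126], "fingers": -1},
    {"offset": [0, 0, 0], "twist": [0, 0, 0.144], "fingers": -1},
    {"offset": [0, 0, 0], "twist": [0, 0, 0.162], "fingers": -1},
    {"offset": [0, 0, 0], "twist": [0, 0, 0.18], "fingers": -1},
    {"offset": [0, 0, 0], "twist": [0, 0, 0.191], "fingers": -1},
    {"offset": [0, 0, 0], "twist": [0, 0, 0.191], "fingers": -1},
    {"offset": [0, 0, 0], "twist": [0, 0, 0.191], "fingers": -1}
  ]
}}

```text
clock: 19.08
position: [0.5404, 0.2258, 0.0973]
ee_rot: [0.577, 3.088, 0.003]
force: [2.9, 5.4, 3.4]
width: 0.648
gripper_force: 25.0
```

Call:
{"api": "jog_arm", "payload": {
  "plan": [
    {"offset": [0, 0, 0], "twist": [0, 0, 0], "fingers": 0.5},
    {"offset": [0, 0, 0], "twist": [0, 0, 0], "fingers": 0.9},
    {"offset": [0, 0, 0], "twist": [0, 0, 0], "fingers": 0.9},
    {"offset": [0, 0, 0], "twist": [0, 0, 0], "fingers": 0.9}
  ]
}}

```text
clock: 19.58
position: [0.5399, 0.2241, 0.0967]
ee_rot: [-0.581, -3.087, 0.001]
force: [0.1, -0.3, -1.0]
width: 0.947
gripper_force: 0.0
```

```bash
python3 - <<'E'
from h import *
o=observe(); A=rot(o['ee_rot']); print(o['position'],'theta',np.degrees(np.arctan2(A[1,1],A[0,1])))
c=cal('wrist'); im=get_image('wrist')
u,v=proj(c,[.5408,.2245,.1]); u0,v0=int(u)-100,int(v)-75; print('origin',u0,v0,u,v)
save('w4',cv2.resize(im[max(v0,0):v0+150,u0:u0+200],None,fx=4,fy=4,interpolation=cv2.INTER_CUBIC))
for l in landmark_of('ring_pointer','wrist')[:2]:
    y,x=l['at'][0]*400,l['at'][1]*640; p=atz(c,x,y,.103); print(l['conf'],p,np.degrees(np.arctan2(p[1]-.2245,p[0]-.5408)))
go([.541,.2245,.098],np.radians(153)); go([.541,.2245,.13],np.radians(69))
E
```

```text
[0.5399 0.2241 0.0967] theta 68.69405425474426
origin 223 190 323.5420834870207 265.4647500773748
0.62 [0.5519 0.2046 0.103 ] -60.83213919634637
offset [-0.0051  0.0039 -0.0077] twist [-0.     -0.0001 -0.2342] rows 0.023915280374745055 7.878869484743071
offset [-0.005   0.0038 -0.221 ] twist [-0.     -0.     -0.0008] rows 0.530584716136264 0.028463538430469053
```

View pics/w4.png

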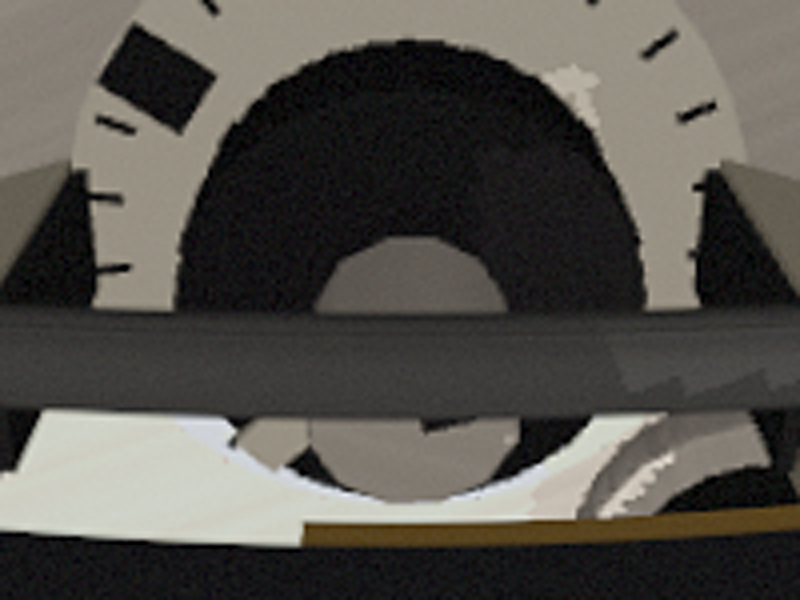

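Pointer is now near (270,445), at roughly −61°, so the ring turned with the grip. I'll swing back open, raised a little, and look.

Call:
{"api": "jog_arm", "payload": {
  "plan": [
    {"offset": [0, 0, -0.15], "twist": [0, 0, 0], "fingers": 1},
    {"offset": [0, 0, -0.4], "twist": [0, 0, -0.02], "fingers": 1},
    {"offset": [0, 0, -0.7], "twist": [0, 0, -0.045], "fingers": 1},
    {"offset": [0, 0, -1], "twist": [0, 0, -0.07], "fingers": 1},
    {"offset": [0, 0, -1], "twist": [0, 0, -0.1], "fingers": 1},
    {"offset": [0, 0, -1], "twist": [0, 0, -0.13], "fingers": 1},
    {"offset": [0, 0, -1], "twist": [0, 0, -0.16], "fingers": 1},
    {"offset": [0, 0, -1], "twist": [0, 0, -0.19], "fingers": 1},
    {"offset": [0, 0, -1], "twist": [0, 0, -0.22], "fingers": 1},
    {"offset": [0, 0, -1], "twist": [0, 0, -0.234], "fingers": 1},
    {"offset": [0, 0, -1], "twist": [0, 0, -0.234], "fingers": 1},
    {"offset": [0, 0, -1], "twist": [0, 0, -0.234], "fingers": 1}
  ]
}}

```text
clock: 21.18
position: [0.5401, 0.2243, 0.2469]
ee_rot: [1.637, -2.681, -0.0]
force: [0.4, 0.4, 0.6]
width: 0.999
gripper_force: 0.0
```

```bash
cat > look.py <<'E'
from h import *
import sys
o=observe(); A=rot(o['ee_rot']); print(o['position'],'theta',np.degrees(np.arctan2(A[1,1],A[0,1])))
c=cal('wrist'); im=get_image('wrist')
C=np.array([.541,.2245])
# polar unwrap at the ring's top height: brightness over angle, 22..29 mm; tab at 37..47 mm on the panel
g=cv2.cvtColor(im,cv2.COLOR_RGB2GRAY).astype(np.float32)
def centre(z,off,col=False):
    return 0
def prof(rs,z,ctr):
    th=np.radians(np.arange(0,360,1.)); s=np.zeros(360)
    for r in rs:
        uv=np.array([proj(c,[ctr[0]+r*np.cos(t),ctr[1]+r*np.sin(t),z]) for t in th],np.float32)
        s+=cv2.remap(g,uv[:,:1].copy(),uv[:,1:].copy(),cv2.INTER_LINEAR)[:,0]
    return s/len(rs)
# refine ring centre from its dark disc outline at z=.101
def dark(ctr): return prof([.027,.0285],.101,ctr).mean()-prof([.0315,.033],.101,ctr).mean()
best=min(((dark(C+[a,b]),a,b) for a in np.arange(-.004,.0041,.001) for b in np.arange(-.004,.0041,.001)))
R1=C+best[1:]; print('ring ctr',R1)
p=prof([.021,.024,.027],.1025,R1); k=np.argsort(p)[-8:]; print('pointer bright deg',np.sort((k+180)%360-180),p[k].round())
w=np.clip(p-0.6*p.max()-.4*np.median(p),0,None); z=(w*np.exp(1j*np.radians(np.arange(360)))).sum(); print('pointer',np.degrees(np.angle(z)))
q=prof([.038,.041,.044,.046],.078,C); w=np.clip(.5*np.median(q)-q,0,None); m=np.abs((np.arange(360)-214+180)%360-180)<20; z=(w*m*np.exp(1j*np.radians(np.arange(360)))).sum(); print('tab',np.degrees(np.angle(z)))
u,v=proj(c,[*C,.1]); u0,v0=int(u)-80,int(v)-60
save(sys.argv[1],cv2.resize(im[v0:v0+120,u0:u0+160],None,fx=5,fy=5,interpolation=cv2.INTER_CUBIC)); print('origin',u0,v0)
go([*C,.098],np.radians(153))
E
python3 look.py w5
```

```text
[0.5401 0.2243 0.2469] theta 152.8067818596348
ring ctr [0.542  0.2225]
pointer bright deg [-68 -67 -66 -63 -60 -59 -58 -57] [177. 178. 178. 178. 178. 179. 179. 179.]
pointer -62.51676739564861
tab -143.4426862087131
origin 242 131
offset [-0.0037 -0.0044  0.9928] twist [ 0.     -0.     -0.0005] rows 2.382746208469348 0.016040157766919246
```

View pics/w5.png

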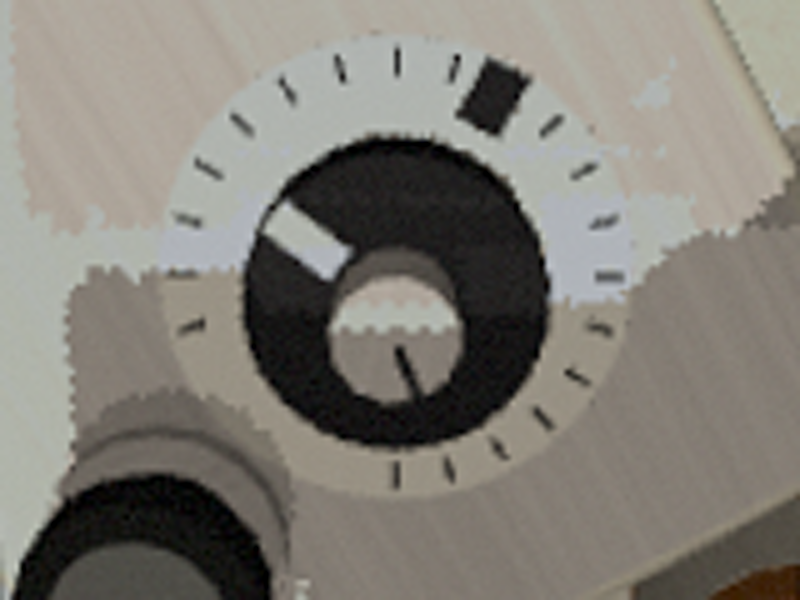

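```bash
python3 - <<'E'
from h import *
c=cal('wrist')
f=lambda x,y,z:atz(c,242+x/5,131+y/5,z)[:2]
a=lambda d:np.degrees(np.arctan2(d[1],d[0]))
po,pi,pm=f(277,215,.103),f(342,265,.103),f(310,240,.103)
to,ti,tm=f(511,68,.078),f(479,126,.078),f(495,97,.078)
print('ptr dir',a(po-pi),'len',np.hypot(*(po-pi)),'tab dir',a(to-ti),np.hypot(*(to-ti)))
for C in (f(396,265,.0755),f(396.5,292,.101),f(396,338,.126),np.array([.541,.2245])): print(C,a(pm-C),np.hypot(*(pm-C)),a(tm-C),np.hypot(*(tm-C)))
E
```

```text
ptr dir -65.73953631780948 len 0.015501991719379306 tab dir -145.24289974501198 0.013398027044992227
[0.5414 0.2231] -62.557453936059424 0.0197567774239738 -146.50959513467203 0.04055775954224112
[0.5409 0.2225] -60.328819176894115 0.019419918400067633 -146.8986119128947 0.039770654229974896
[0.5418 0.2241] -64.7992661577478 0.020474956621750865 -145.6601912438422 0.04143278973939603
[0.541  0.2245] -63.23840434672612 0.02118526214057493 -144.56238539698214 0.04098214655750409
```

Call:
{"api": "jog_arm", "payload": {
  "plan": [
    {"offset": [-0.004, 0, 0.3], "twist": [0, 0, 0], "fingers": 1},
    {"offset": [-0.004, 0, 0.6], "twist": [0, 0, 0], "fingers": 1},
    {"offset": [-0.004, 0, 0.8], "twist": [0, 0, 0], "fingers": 1},
    {"offset": [-0.004, 0, 0.92], "twist": [0, 0, 0], "fingers": 1},
    {"offset": [-0.004, 0, 0.99], "twist": [0, 0, 0], "fingers": 0.8},
    {"offset": [-0.004, 0, 0.99], "twist": [0, 0, 0], "fingers": 0.5},
    {"offset": [-0.004, 0, 0.99], "twist": [0, 0, 0], "fingers": 0.4},
    {"offset": [-0.004, 0, 0.99], "twist": [0, 0, 0], "fingers": 0.3},
    {"offset": [-0.004, 0, 0.99], "twist": [0, 0, 0], "fingers": 0.2},
    {"offset": [-0.004, 0, 0.99], "twist": [0, 0, 0], "fingers": 0.1},
    {"offset": [-0.004, 0, 0.99], "twist": [0, 0, 0], "fingers": 0.1}
  ],
  "newtons": 15
}}

```text
clock: 22.6
position: [0.5414, 0.2249, 0.0993]
ee_rot: [-1.638, 2.678, -0.001]
force: [2.3, -1.0, 6.0]
width: 0.651
gripper_force: 15.0
```

Call:
{"api": "jog_arm", "payload": {
  "plan": [
    {"offset": [0, 0, 0], "twist": [0, 0, 0], "fingers": -1},
    {"offset": [0, 0, 0], "twist": [0, 0, 0], "fingers": -1},
    {"offset": [0, 0, 0], "twist": [0, 0, 0.01], "fingers": -1},
    {"offset": [0, 0, 0], "twist": [0, 0, 0.025], "fingers": -1},
    {"offset": [0, 0, 0], "twist": [0, 0, 0.042], "fingers": -1},
    {"offset": [0, 0, 0], "twist": [0, 0, 0.06], "fingers": -1},
    {"offset": [0, 0, 0], "twist": [0, 0, 0.078], "fingers": -1},
    {"offset": [0, 0, 0], "twist": [0, 0, 0.096], "fingers": -1},
    {"offset": [0, 0, 0], "twist": [0, 0, 0.114], "fingers": -1},
    {"offset": [0, 0, 0], "twist": [0, 0, 0.132], "fingers": -1},
    {"offset": [0, 0, 0], "twist": [0, 0, 0.15], "fingers": -1},
    {"offset": [0, 0, 0], "twist": [0, 0, 0.168], "fingers": -1},
    {"offset": [0, 0, 0], "twist": [0, 0, 0.186], "fingers": -1},
    {"offset": [0, 0, 0], "twist": [0, 0, 0.204], "fingers": -1},
    {"offset": [0, 0, 0], "twist": [0, 0, 0.222], "fingers": -1},
    {"offset": [0, 0, 0], "twist": [0, 0, 0.232], "fingers": -1},
    {"offset": [0, 0, 0], "twist": [0, 0, 0.232], "fingers": -1},
    {"offset": [0, 0, 0], "twist": [0, 0, 0.232], "fingers": -1}
  ],
  "newtons": 25
}}

```text
clock: 24.85
position: [0.5412, 0.2256, 0.0993]
ee_rot: [0.561, 3.09, 0.002]
force: [1.3, 0.0, 6.8]
width: 0.647
gripper_force: 25.0
```

Call:
{"api": "jog_arm", "payload": {
  "plan": [
    {"offset": [0, 0, 0], "twist": [0, 0, 0], "fingers": 0.5},
    {"offset": [0, 0, 0], "twist": [0, 0, 0], "fingers": 0.95},
    {"offset": [0, 0, 0], "twist": [0, 0, 0], "fingers": 0.95},
    {"offset": [0, 0, 0], "twist": [0, 0, 0], "fingers": 0.95},
    {"offset": [0, 0, -0.2], "twist": [0, 0, 0], "fingers": 1},
    {"offset": [0, 0, -0.5], "twist": [0, 0, 0], "fingers": 1},
    {"offset": [0, 0, -0.8], "twist": [0, 0, 0], "fingers": 1},
    {"offset": [0, 0, -1], "twist": [0, 0, 0], "fingers": 1},
    {"offset": [0, 0, -1], "twist": [0, 0, 0], "fingers": 1},
    {"offset": [0, 0, -1], "twist": [0, 0, 0], "fingers": 1}
  ]
}}

```text
clock: 26.1
position: [0.5399, 0.2249, 0.2477]
ee_rot: [-0.561, -3.09, 0.001]
force: [-0.1, 0.7, -0.9]
width: 1.003
gripper_force: 0.0
```

```bash
python3 look.py w6
```

```text
[0.5399 0.2249 0.2477] theta 69.42649926008099
ring ctr [0.541  0.2245]
pointer bright deg [-153 -152 -151 -150 -149 -145 -144 -143] [132. 133. 133. 134. 134. 138. 141. 142.]
pointer -147.68959227776975
tab -144.12630511075767
origin 242 129
offset [-0.0097  0.002   0.9951] twist [-0.     -0.0003 -0.2321] rows 2.3884330876808075 7.8105378655083415
```

View pics/w6.png

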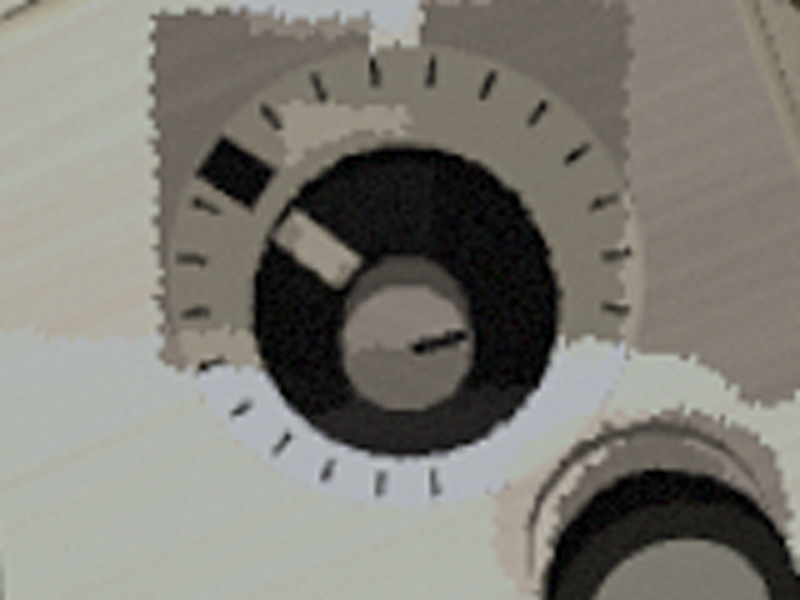

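The pointer, from (284,226) to (350,272), now nearly lines up with the tab at (236,172). The inner mark still looks unchanged.

```bash
cat > fit.py <<'E'
from h import *
c=cal('wrist'); im=get_image('wrist'); g=cv2.cvtColor(im,cv2.COLOR_RGB2GRAY); f=lambda u,v,z:atz(c,u,v,z)[:2]
a=lambda d:np.degrees(np.arctan2(d[1],d[0]))
def comp(mask,seed,z):
    n,l=cv2.connectedComponents(mask.astype(np.uint8)); m=l==l[seed[1],seed[0]]; m[:]=m&mask
    v,u=np.nonzero(m); P=np.array([f(x,y,z) for x,y in zip(u,v)]); d=np.linalg.svd(P-P.mean(0))[2][0]; return m.sum(),P.mean(0),a(d)
import sys
px,py,tx,ty=map(int,sys.argv[1:5])
roi=np.zeros(g.shape,bool); roi[py-11:py+12,px-11:px+12]=1
C0=[.5413,.2240]
yy,xx=np.mgrid[:400,:640]
# pointer: bright, between 13.5 and 29.5 mm of the axis at ring-top height
rad=np.full(g.shape,9.)
for y in range(py-14,py+15):
    for x in range(px-14,px+15): rad[y,x]=np.hypot(*(f(x,y,.1025)-C0))
n1,P1,d1=comp((g>75)&roi&(rad<.0295)&(rad>.0145),(px,py),.103)
r2=np.zeros(g.shape,bool); r2[ty-11:ty+12,tx-11:tx+12]=1
n2,P2,d2=comp((g<70)&r2,(tx,ty),.078)
print('ptr',n1,P1,d1,'tab',n2,P2,d2)
# axis from outlines: ring top disc (dark) and knob, fitted by least squares of edge points
from scipy.optimize import least_squares
E_=cv2.GaussianBlur(g,(3,3),0).astype(float)
def edge(z,r0,sgn):
    def pts():
        out=[]
        for t in np.radians(np.arange(0,360,4)):
            rr=np.arange(r0-.005,r0+.005,.0003)
            uv=np.array([proj(c,[C0[0]+r*np.cos(t),C0[1]+r*np.sin(t),z]) for r in rr],np.float32)
            s=cv2.remap(E_.astype(np.float32),uv[:,:1].copy(),uv[:,1:].copy(),1)[:,0]; d=sgn*np.gradient(s)
            k=d.argmax()
            if d[k]>6: out.append((C0[0]+rr[k]*np.cos(t),C0[1]+rr[k]*np.sin(t)))
        return np.array(out)
    p=pts(); s=least_squares(lambda q:np.hypot(p[:,0]-q[0],p[:,1]-q[1])-q[2],[*C0,r0],loss='soft_l1',f_scale=.0005); return s.x,len(p)
for z,r,s in ((.101,.030,1),(.126,.012,-1)):
    x,k=edge(z,r,s); print('axis fit z',z,x,k,'ptr',a(P1-x[:2]),'tab',a(P2-x[:2]),'diff',a(P2-x[:2])-a(P1-x[:2]))
E
python3 fit.py 305 178 289 163
```

```text
ptr 117 [0.5232 0.213 ] 30.470425282257835 tab 129 [0.5081 0.2006] 37.068806572594994
axis fit z 0.101 [0.5409 0.225  0.0302] 90 ptr -145.77077184912574 tab -143.43009542213846 diff 2.3406764269872724
axis fit z 0.126 [0.5418 0.225  0.0116] 90 ptr -147.069297747188 tab -144.15992321113663 diff 2.9093745360513594
```

Call:
{"api": "jog_arm", "payload": {
  "plan": [
    {"offset": [0, 0, 0], "twist": [0, 0, -0.029], "fingers": 1},
    {"offset": [0, 0, 0], "twist": [0, 0, -0.058], "fingers": 1},
    {"offset": [0, 0, 0], "twist": [0, 0, -0.087], "fingers": 1},
    {"offset": [0, 0, 0], "twist": [0, 0, -0.116], "fingers": 1},
    {"offset": [0, 0, 0], "twist": [0, 0, -0.145], "fingers": 1},
    {"offset": [0, 0, 0], "twist": [0, 0, -0.174], "fingers": 1},
    {"offset": [0, 0, 0], "twist": [0, 0, -0.203], "fingers": 1},
    {"offset": [0, 0, 0], "twist": [0, 0, -0.232], "fingers": 1},
    {"offset": [0, 0, 0], "twist": [0, 0, -0.232], "fingers": 1},
    {"offset": [0, 0, 0], "twist": [0, 0, -0.232], "fingers": 1}
  ]
}}

```text
clock: 27.45
position: [0.5403, 0.2247, 0.2478]
ee_rot: [1.634, -2.682, -0.0]
force: [-0.5, 0.6, -0.2]
width: 0.998
gripper_force: 0.0
```

```bash
python3 - <<'E' > px.txt
from h import *
c=cal('wrist'); C=np.array([.5412,.2246])
e=np.array([np.cos(np.radians(-145.3)),np.sin(np.radians(-145.3))])
p=proj(c,[*(C+.021*e),.103]); t=proj(c,[*(C+.042*e),.078]); print(*[int(round(x)) for x in (*p,*t)])
E
cat px.txt; python3 fit.py $(cat px.txt); python3 -c "
from h import *
get_image('side');c=cal('side')
for t,z in dict(ring_center=.09,ring_pointer=.103,index=.075,inner_mark=.126).items():
    for l in landmark_of(t,'side')[:1]: print(t,l['conf'],atz(c,l['at'][1]*640,l['at'][0]*400,z))
o=observe();print(o['position'],o['clock'])"
```

```text
332 172 341 150
ptr 127 [0.523  0.2124] 32.52423064467202 tab 115 [0.5083 0.2   ] 35.934226319177846
axis fit z 0.101 [0.5418 0.2228 0.0302] 90 ptr -150.9579437965146 tab -145.75541208772594 diff 5.202531708788655
axis fit z 0.126 [0.5424 0.2239 0.0116] 88 ptr -149.23005606821903 tab -144.95469030714418 diff 4.275365761074852
ring_center 0.66 [0.5419 0.2227 0.09  ]
ring_pointer 0.64 [0.5211 0.2086 0.103 ]
inner_mark 0.59 [0.5392 0.2319 0.126 ]
[0.5404 0.225  0.2484] 27.75
```

```bash
python3 -c "
from h import *
o=observe();c=cal('wrist');A=rot(o['ee_rot']);d=np.array([.5413,.2242,0])-c['position'];d[2]=0
print(c['position'],d,A.T@d/.15)
print(o['position']+d)"
```

```text
[0.507  0.1576 0.3885] [0.0343 0.0666 0.    ] [-0.4993 -0.0011  0.    ]
[0.5747 0.2916 0.2484]
```

Call:
{"api": "jog_arm", "payload": {
  "plan": [
    {"offset": [-0.25, 0, 0], "twist": [0, 0, 0], "fingers": 1},
    {"offset": [-0.5, 0, 0], "twist": [0, 0, 0], "fingers": 1},
    {"offset": [-0.5, 0, 0], "twist": [0, 0, 0], "fingers": 1},
    {"offset": [-0.5, 0, 0], "twist": [0, 0, 0], "fingers": 1}
  ]
}}

```text
clock: 28.25
position: [0.5745, 0.2911, 0.2482]
ee_rot: [1.639, -2.679, 0.001]
force: [0.1, 0.3, -0.7]
width: 1.001
gripper_force: 0.0
```

```bash
cat > pxs.py <<'E'
from h import *
c=cal('wrist'); C=np.array([.5412,.2242])
e=np.array([np.cos(np.radians(-146.5)),np.sin(np.radians(-146.5))])
p=proj(c,[*(C+.021*e),.103]); t=proj(c,[*(C+.042*e),.078]); print(*[int(round(x)) for x in (*p,*t)])
E
python3 pxs.py > px.txt; cat px.txt; python3 fit.py $(cat px.txt)
python3 - <<'E'
from h import *
im=get_image('wrist'); c=cal('wrist'); print(c['position'])
px,py,tx,ty=map(int,open('px.txt').read().split())
print(proj(c,[.5412,.2242,.1]))
save('w7',im)
E
```

```text
333 92 343 76
ptr 172 [0.5226 0.2111] 62.10202101201057 tab 121 [0.5085 0.2007] 31.33136837190042
axis fit z 0.101 [0.5426 0.2245 0.0297] 87 ptr -146.2085013266109 tab -145.04524437848 diff 1.1632569481309076
axis fit z 0.126 [0.5427 0.2246 0.0114] 90 ptr -146.28860487567613 tab -145.09428982091035 diff 1.1943150547657808
[0.5411 0.2232 0.3887]
(np.float64(322.38228072786217), np.float64(112.26694496474543))
```

```bash
cat > pol.py <<'E'
from h import *
import sys
c=cal('wrist'); g=cv2.cvtColor(get_image('wrist'),cv2.COLOR_RGB2GRAY).astype(np.float32)
C=np.array(list(map(float,sys.argv[1:3]))); th=np.arange(-180,-110,3.)
def row(r,z):
    uv=np.array([proj(c,[C[0]+r*np.cos(t),C[1]+r*np.sin(t),z]) for t in np.radians(th)],np.float32)
    return cv2.remap(g,uv[:,:1].copy(),uv[:,1:].copy(),cv2.INTER_LINEAR)[:,0]
print('deg',th.astype(int))
for r in (.015,.018,.020,.022,.024,.026,.028): print(r,row(r,.103).astype(int))
for r in (.036,.038,.040,.042,.044,.046,.048): print(r,row(r,.078).astype(int))
E
python3 pol.py .5427 .2245
```

```text
deg [-180 -177 -174 -171 -168 -165 -162 -159 -156 -153 -150 -147 -144 -141
 -138 -135 -132 -129 -126 -123 -120 -117 -114 -111]
0.015 [ 37  41  40  40  40  61 128 173 179 180 181 180 182 180 177 123  65  41
  42  46  42  43  42  42]
0.018 [ 38  41  40  38  38  41  65 143 181 180 179 179 181 179 127  59  42  43
  44  44  41  41  49  45]
0.02 [ 40  40  40  42  44  40  53 125 185 179 179 179 180 171  67  39  45  44
  47  43  43  48  44  46]
0.022 [ 40  39  40  42  39  38  36  96 173 179 179 178 180 162  79  42  45  41
  47  46  45  48  46  46]
0.024 [ 39  40  44  41  40  41  42  61 157 181 179 179 181 140  50  43  44  44
  44  45  45  50  45  47]
0.026 [ 38  41  40  42  40  40  40  25 156 182 179 179 183 124  43  44  46  44
  44  47  48  44  46  48]
0.028 [ 37  39  39  41  36  39  37  32 127 181 179 179 182 100  38  44  40  43
  48  39  42  41  43  42]
0.036 [179 179 179 178 179 178 178 179 179 134  39  45  44  42  52 176 178 179
 179 179 179 179 179 179]
0.038 [178 179 179 178 179 179 179 179 179 155  39  44  42  42  53 182 179 178
 177 179 179 177 179 178]
0.04 [180 178 179 179 178 178 180 178 179 170  42  43  45  42  92 181 175 179
 178 179 179 181 179 179]
0.042 [175 109 181 179 177 178 119 180 179 171  45  44  42  44 133 181 114 179
 179 179 175  98 180 179]
0.044 [176 101 180 178 178 182 121 179 178 179  49  43  46  42 152 178 105 180
 179 179 175  78 180 178]
0.046 [180 116 179 178 179 179 120 179 179 181  66  44  45  41 149 180 116 178
 179 179 176  85 179 178]
0.048 [178 180 179 179 179 178 172 178 178 179  60  35  45  53 165 179 167 179
 178 178 177 168 178 177]
```

```bash
python3 -c "
from h import *
go([.541,.2247,.2],np.radians(111))"
```

```text
offset [ 0.4926 -0.0011  0.3246] twist [-0.     -0.      0.1163] rows 1.4158828302782742 3.9120105853257594
```

Call:
{"api": "jog_arm", "payload": {
  "plan": [
    {"offset": [0.25, 0, 0], "twist": [0, 0, 0.028], "fingers": 1},
    {"offset": [0.493, 0, 0.1], "twist": [0, 0, 0.056], "fingers": 1},
    {"offset": [0.493, 0, 0.32], "twist": [0, 0, 0.084], "fingers": 1},
    {"offset": [0.493, 0, 0.32], "twist": [0, 0, 0.1163], "fingers": 1},
    {"offset": [0.493, 0, 0.32], "twist": [0, 0, 0.1163], "fingers": 1},
    {"offset": [0.493, 0, 0.32], "twist": [0, 0, 0.1163], "fingers": 1}
  ]
}}

```text
clock: 29.15
position: [0.5412, 0.2257, 0.201]
ee_rot: [-0.58, 3.087, 0.0]
force: [0.3, -0.7, 0.4]
width: 1.002
gripper_force: 0.0
```

```bash
python3 -c "
from h import *
print(observe()['position']);go([.541,.2247,.0985],np.radians(111))"
```

```text
[0.5412 0.2257 0.201 ]
offset [ 0.0044 -0.0058  0.6833] twist [0.     0.0002 0.0007] rows 1.6401179268428294 0.02547941391502485
```

Call:
{"api": "jog_arm", "payload": {
  "plan": [
    {"offset": [0.004, -0.006, 0.3], "twist": [0, 0, 0], "fingers": 1},
    {"offset": [0.004, -0.006, 0.5], "twist": [0, 0, 0], "fingers": 1},
    {"offset": [0.004, -0.006, 0.63], "twist": [0, 0, 0], "fingers": 1},
    {"offset": [0.004, -0.006, 0.683], "twist": [0, 0, 0], "fingers": 0.7},
    {"offset": [0.004, -0.006, 0.683], "twist": [0, 0, 0], "fingers": 0.5},
    {"offset": [0.004, -0.006, 0.683], "twist": [0, 0, 0], "fingers": 0.4},
    {"offset": [0.004, -0.006, 0.683], "twist": [0, 0, 0], "fingers": 0.3},
    {"offset": [0.004, -0.006, 0.683], "twist": [0, 0, 0], "fingers": 0.1},
    {"offset": [0.004, -0.006, 0.683], "twist": [0, 0, 0], "fingers": 0.1},
    {"offset": [0.004, -0.006, 0.683], "twist": [0, 0, 0], "fingers": 0.1}
  ],
  "newtons": 20
}}

```text
clock: 30.4
position: [0.5411, 0.2251, 0.0987]
ee_rot: [-0.574, 3.087, 0.001]
force: [-1.5, -0.7, 6.3]
width: 0.643
gripper_force: 20.0
```

Call:
{"api": "jog_arm", "payload": {
  "plan": [
    {"offset": [0, 0, 0], "twist": [0, 0, -0.003], "fingers": -0.5},
    {"offset": [0, 0, 0], "twist": [0, 0, -0.007], "fingers": -0.5},
    {"offset": [0, 0, 0], "twist": [0, 0, -0.011], "fingers": -0.5},
    {"offset": [0, 0, 0], "twist": [0, 0, -0.011], "fingers": -0.5},
    {"offset": [0, 0, 0], "twist": [0, 0, -0.011], "fingers": -0.5},
    {"offset": [0, 0, 0], "twist": [0, 0, -0.011], "fingers": -0.5}
  ]
}}

```text
clock: 31.15
position: [0.5412, 0.2251, 0.0987]
ee_rot: [-0.681, 3.066, 0.001]
force: [-0.9, 0.5, 6.2]
width: 0.645
gripper_force: 20.0
```

Call:
{"api": "jog_arm", "payload": {
  "plan": [
    {"offset": [0, 0, 0], "twist": [0, 0, 0], "fingers": 0.5},
    {"offset": [0, 0, 0], "twist": [0, 0, 0], "fingers": 0.95},
    {"offset": [0, 0, 0], "twist": [0, 0, 0], "fingers": 0.95},
    {"offset": [0, 0, 0], "twist": [0, 0, 0], "fingers": 0.95},
    {"offset": [0, 0, -0.2], "twist": [0, 0, 0], "fingers": 1},
    {"offset": [0, 0, -0.5], "twist": [0, 0, 0], "fingers": 1},
    {"offset": [0, 0, -0.8], "twist": [0, 0, 0], "fingers": 1},
    {"offset": [0, 0, -1], "twist": [0, 0, 0], "fingers": 1}
  ]
}}

```text
clock: 32.15
position: [0.5412, 0.2248, 0.2502]
ee_rot: [-0.68, 3.065, 0.001]
force: [-0.1, 0.2, -0.2]
width: 1.001
gripper_force: 0.0
```

```bash
python3 -c "
from h import *
o=observe();c=cal('wrist');A=rot(o['ee_rot']);d=np.array([.542,.2242,0])-c['position'];d[2]=0
print(o['position'],A.T@d/.15)"
```

```text
[0.5412 0.2248 0.2502] [-0.5025 -0.0005  0.001 ]
```

Call:
{"api": "jog_arm", "payload": {
  "plan": [
    {"offset": [-0.25, 0, 0], "twist": [0, 0, 0], "fingers": 1},
    {"offset": [-0.5, 0, 0], "twist": [0, 0, 0], "fingers": 1},
    {"offset": [-0.5, 0, 0], "twist": [0, 0, 0], "fingers": 1},
    {"offset": [-0.5, 0, 0], "twist": [0, 0, 0], "fingers": 1}
  ]
}}

```text
clock: 32.65
position: [0.6082, 0.256, 0.2475]
ee_rot: [0.68, -3.066, 0.001]
force: [-0.1, 0.4, -0.1]
width: 0.997
gripper_force: 0.0
```

```bash
cat > ang.py <<'E'
from h import *
from scipy.optimize import minimize
c=cal('wrist'); g=cv2.cvtColor(get_image('wrist'),cv2.COLOR_RGB2GRAY).astype(np.float32)
th=np.arange(-180,180,.5)
def row(C,r,z):
    uv=np.array([proj(c,[C[0]+r*np.cos(t),C[1]+r*np.sin(t),z]) for t in np.radians(th)],np.float32)
    return cv2.remap(g,uv[:,:1].copy(),uv[:,1:].copy(),cv2.INTER_LINEAR)[:,0]
def axis(z,r,s):  # circle fit of strongest radial edge
    C=np.array([.542,.2243]); rr=np.arange(r-.004,r+.004,.0002)
    for _ in range(2):
        M=np.array([row(C,q,z) for q in rr]); d=s*np.gradient(M,axis=0); k=d.argmax(0); R_=rr[k]
        t=np.radians(th); X=np.c_[np.cos(t),np.sin(t),np.ones_like(t)]; w=np.abs(R_-np.median(R_))<.0015
        q=np.linalg.lstsq(X[w],R_[w],rcond=None)[0]; C=C+q[:2]
    return C,q[2]
def mid(C,rs,z,lo,hi,bright):
    out=[]
    for r in rs:
        s=row(C,r,z); m=(th>lo)&(th<hi); v=s[m]; w=np.clip((v-110) if bright else (110-v),-1,1)>0
        out.append(th[m][w].mean())
    return np.array(out)
C1,r1=axis(.101,.030,1); C2,r2=axis(.126,.012,-1); print('ring',C1,r1,'knob',C2,r2,'cam',c['position'])
# panel centre from the 15-degree ticks
def cost(p,ret=False):
    s=np.mean([row(p,r,.0755) for r in (.0425,.044,.0455)],0); s=np.where((np.abs(th+145)<13)|(s<20),180,s)
    w=np.clip(170-s,0,None)*(np.abs(th-21)>25); z=(w*np.exp(1j*np.radians(th*24))).sum()/w.sum(); return np.degrees(np.angle(z))/24 if ret else -abs(z)
q=minimize(cost,C1,method='Nelder-Mead',options=dict(initial_simplex=C1+np.array([[0,0],[.0015,0],[0,.0015]]))); Cp=q.x
print('panel',Cp,q.fun,'tick phase',cost(Cp,True))
for C in (C1,C2): m=mid(C,(.018,.02,.022,.024,.026),.103,-175,-115,True); print('pointer',m,m.mean())
for C in (Cp,C1): m=mid(C,(.037,.039,.041,.043,.045,.047),.078,-155,-135,False); print('tab',m,m.mean())
m=mid(C2,(.005,.007,.009),.126,40,130,False); print('mark',m)
E
python3 ang.py
```

```text
ring [0.5425 0.2244] 0.02961776862221737 knob [0.5426 0.2246] 0.011579444444444462 cam [0.5411 0.2239 0.3877]
panel [0.5427 0.2244] -0.9463267959004867 tick phase 2.575634152701522
pointer [-144.5  -144.75 -144.75 -144.5  -144.5 ] -144.6
pointer [-144.5  -144.5  -144.25 -144.5  -144.5 ] -144.45
tab [-145.   -145.   -145.5  -144.75 -144.75 -145.25] -145.04166666666666
tab [-144.75 -145.   -145.25 -144.75 -144.75 -145.  ] -144.91666666666666
mark [84.75 83.75 84.5 ]
```

Pointer −144.5°, tab −145.0°, inner mark unchanged at about 84.5°. Last check on the box and the loose objects, then hand in.

```bash
python3 - <<'E'
from h import *
for n in ('top','side'):
    c=cal(n); get_image(n)
    for t,z in dict(slide_box=.003,beaker=.003,bottle=0,tube_rack=0,mat=0).items():
        for l in landmark_of(t,n)[:3]: print(n,t,round(l['conf'],2),atz(c,l['at'][1]*640,l['at'][0]*400,z)[:2])
print(sign_off())
E
```

```text
top slide_box 0.88 [0.8032 0.1495]
top slide_box 0.79 [0.3598 0.1186]
top slide_box 0.62 [ 0.6053 -0.2339]
top beaker 0.68 [ 0.5006 -0.1786]
top bottle 0.86 [0.5052 0.3593]
top tube_rack 0.65 [ 0.7808 -0.0153]
top tube_rack 0.59 [0.5592 0.2661]
top mat 0.55 [ 0.5681 -0.204 ]
side slide_box 0.72 [0.3524 0.1137]
side slide_box 0.7 [ 0.6029 -0.2424]
side slide_box 0.65 [0.7991 0.1599]
side beaker 0.85 [ 0.495  -0.1822]
side bottle 0.73 [0.5433 0.1561]
side bottle 0.69 [0.5002 0.3563]
side tube_rack 0.44 [ 0.5711 -0.2103]
side mat 0.73 [ 0.57   -0.2043]
the job is handed in; nothing more can be done
None
```

Done and handed in at about 33 s: the slide box is on the mat, the ring pointer is within about 0.5° of the index tab (grip up to 25 N), the inner knob's mark is unchanged at about 84.5°, the gripper has let go, and I saw no sign that the beaker, bottle or rack had moved.

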